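# Air the covered lacquer dish

## Robot

A 7-joint arm with a two-finger parallel gripper is mounted at the origin on the work surface. World frame = base frame: x ahead of the robot, y to its left, z up, the work surface at z = 0. Lengths are in m, angles in rad, forces in N, time in s.
With the tool pointing down it reaches from about 0.4 to 0.875 m from the base axis. Payload 6.5 kg.
Tool frame: the origin (TCP) lies on the centre line of the jaws, within the pads' length; the fingertips stand 14 mm ahead of it and the grasp point (between the pads) lies 5 mm behind it; z points along the fingers, y is the line along which they close (so a half turn about z gives the same grasp; the last joint's range is limited). The gripper opens to 88 mm and grips with 3 to 60 N. Pads are 18 mm wide; open, the fingers measure 123 mm over their backs; the gripper's body (75 mm by 187 mm) begins 45 mm behind the grasp point.
Start: joints at [-1.319, 0.536, -0.004, 1.538, 0.003, 1.067, -0.071], TCP at [0.203, 0.617, 0.253] pointing down, gripper open.
Joint ranges: [-2.7, 2.7], [-0.37, 2.16], [-1.27, 1.26], [0.24, 2.4], [-1.31, 4.45], [0.19, 1.91], [-2.76, 2.76]. Speed limits (rad/s): [2.39, 2.39, 3.14, 3.14, 3.14, 3.14, 3.14].

## Interface

Orientations are given as a unit quaternion [x, y, z, w].
In Python, from plant import manip gives the robot as it stands.
- The arm moves only by the tool step_arm, never from a script. Its argument "steps" is text: rows parted by semicolons, each of 7 numbers parted by spaces: the shift along the tool's x, y, z scaled (see below), then the turn, a rotation vector about the tool's x, y, z scaled (see below), then the opening, from 0 (shut) to 1 (fully open). A call has 1 to 8 rows; each row shifts and turns the commanded pose from where the row before left it, along the tool's axes as they then stand; what a row does not reach is not made up. The controller multiplies each number of a shift by 0.04 m and each number of a turn by 4 degrees. A row lasts 1/12 s, in which the tool goes at most 41.7 mm and 7.16 degrees, less where a joint would pass 70% of its speed; a pose out of reach is approached as far as the arm can. A call with a number of a shift or a turn outside -1 to 1 is refused whole. A call with a gripper value outside its range is refused whole. The fingers move at their own pace and stop on an object; "newtons" is the grip in N (left out, the last holds). Time passes only in rows, so rows that do not move let the fingers close. It gives the time, the measured TCP pose, the force, the opening and the grip force at its end, in the units of the state.
- manip.read_state(): the state, without advancing time (a new reading comes with each control period).
- manip.snapshot(name): name is "side" or "top"; returns a dict with "frame" (420x560x3 uint8, red, green, blue), "fx", "fy", "cx", "cy" (pixels), "view" (4x4, takes a point from world to camera coordinates). Camera axes: x right, y down, z forward; pixel columns grow to the right and rows downward; lengths in m; the calibration is good to about 2 mm. A picture is of the moment at which its call begins. There is no depth.
- manip.sign_off(): hands the job in; it is judged then, once.
The state is a dict: "clock": time; "joint_pos": joint angles; "joint_vel": joint speeds; "joint_torque": joint torques, N m; "tcp_pos": TCP position; "tcp_rot": TCP orientation; "force": force on the tool from outside, world axes, zero at the start; "wrist_torque": the same for the moment, N m; "opening": finger opening in m; "grip_force": force on a finger pad.
Only numpy, scipy, OpenCV 4.12 (cv2) and the standard library are available. Lean on these libraries where they do the work, as an engineer would, in place of code of your own. Each camera call takes 0.05 s, during which the arm holds its last target. There are 200 camera calls.

## Task

Air the freshly lacquered plate in the amber-lidded dish: stand the brass weight from its lid on the cork pad, then raise the lid by its black tab, tab edge first with the opposite edge still on the rim, until it is just clear of the dish all round (a centimetre or two, never as much as 4 cm), and hold it there over the dish for about two seconds. Gently set the lid back flush and centred on the dish, to within 3 mm even if it was off-centre before, let go of it, and stand the weight back upright on the middle of the lid. Do not shift the dish, and leave the other dish, the standing loupe, the jar and the wooden-handled pusher where they are.

Things in the scene. Friction and masses are not known exactly. Their poses are not given: they have to be found in the camera images.
- dish: The dish to air: a loose round clear glass dish, 88 mm across outside, 16 mm high, wall 3 mm, 0.3 kg, standing on the bench with a small brass plate inside. Origin: centre of its underside; z up.
- lid_mid (a point): Centre of the underside of the loose amber lid's top plate (3 mm thick), the face that rests on the dish's rim, 16 mm above the dish's underside when seated. Lid: 104 mm across, 0.09 kg, skirt 7 mm deep below the plate, 98 mm inside: 5 mm of play all round; it starts up to 4.5 mm off-centre. x points from the tab through the middle to the opposite edge; z up. Tab centre: -36 mm in x, +15 mm in z.
- lid_tab (a point): Centre, half-way up, of the black tab that stands up from the amber lid near its edge: 28 mm long along the lid's radius (lid x), 12 mm wide across it (lid y), 24 mm tall above the lid's upper face, rigidly fixed to the lid. Pinch it across its 12 mm width. Axes as the lid's.
- lid_far (a point): Point on the underside of the amber lid's top plate diametrically opposite the tab, 44 mm from the lid's middle, about where it rests on the rim of the dish. Axes as the lid's.
- weight_center (a point): Centre, half-way up, of the loose brass weight that starts upright near the middle of the amber lid: 50 mm tall; foot 34 mm in diameter and 22 mm high, above it (from 25 mm up to the top) a round grip 24 mm in diameter; about 0.22 kg. z is its axis, up.
- pad: Fixed round cork pad on the bench, 70 mm across, 4 mm thick. Origin: centre of its underside.
- other_dish: Bystander: a like dish with a green lid and black tab, no weight on it; loose; 104 mm across, 19 mm high, 43 mm with the tab (the tab towards its -x). Origin: centre of its underside.
- loupe: Bystander: standing loupe, fixed to the bench: steel foot 60 mm across, a thin post 10 mm across, on top an upright round lens in a black rim, 58 mm across and 12 mm thick (its axis along x); 241 mm high overall. Origin: centre of its underside.
- jar: Bystander: loose amber jar with a black cap, 40 mm across, 95 mm high. Origin: centre of its underside.
- pusher: Bystander: loose hand pusher with a dark wooden handle and a steel shaft, lying on the bench along its x, 85 mm long, 20 mm wide and high at most. Origin: on the bench under its middle.
Mind the look-alikes: they are no part of the job. Of the things like the part that bears lid_mid, leave any that is purple; of the rest the smaller one is meant.

How it is judged:
On the way, in this order (a step that is already met when the one before it is completed fails the run):
1. the brass weight stands upright on the cork pad, wholly on it, let go (horizontal distance between weight_center and pad below 0.018 m and angle between weight_center's own z axis and vertical below 0.05 rad and height (world z) of weight_center below 0.033 m and contact force between the fingers and weight below 0.1 N), for 0.2 s.
2. the tab edge of the lid is raised (lid tilted more than 5 degrees) while the opposite edge is still on the dish's rim (within 4 mm) (all of step 1 and angle between lid_mid's own z axis and vertical above 0.09 rad and z of lid_far in the frame of dish below 0.02 m and z of lid_tab in the frame of dish above 0.036 m), for 0.05 s.
3. the lid is held clear of the dish all round, over it, for 1.5 s (z of lid_far in the frame of dish above 0.0245 m and z of lid_tab in the frame of dish above 0.0395 m and horizontal distance between lid_mid and dish below 0.03 m), for 1.5 s.
4. the lid is back flush on the dish, centred within 3 mm, let go, the weight still on the pad (all of step 1 and horizontal distance between lid_mid and dish below 0.003 m and angle between lid_mid's own z axis and vertical below 0.035 rad and z of lid_mid in the frame of dish between 0.0135 and 0.0185 m and contact force between the fingers and lid below 0.1 N), for 0.3 s.
At the end, for the whole second after the job is handed in: The amber lid lies flush on its dish (within 2 degrees and about 2.5 mm in height), centred within 3 mm; the brass weight stands upright on it within 10 mm of its middle; both are let go and at rest (horizontal distance between lid_mid and dish below 0.003 m and angle between lid_mid's own z axis and vertical below 0.035 rad and z of lid_mid in the frame of dish between 0.0135 and 0.0185 m and contact force between the fingers and lid below 0.1 N and contact force between the fingers and weight below 0.1 N and horizontal distance between weight_center and lid_mid below 0.01 m and angle between weight_center's own z axis and vertical below 0.05 rad and z of weight_center in the frame of lid_mid between 0.025 and 0.031 m and linear speed of each of weight, lid below 0.02 m/s); the robot touches nothing.
It fails at once if the middle of the lid is raised 40 mm or more above its seat (z of lid_mid in the frame of dish above 0.056 m).
It fails at once if the lid is dropped (falls free at over 0.3 m/s, as from 5 mm up) (contact force between the fingers and lid below 0.1 N and linear speed of lid above 0.3 m/s).
It fails at once if the dish or the other dish is shifted more than 15 mm (distance of any of dish, other_dish from where it was at the start of the episode above 0.015 m).
It fails at once if the jar or the pusher is shifted more than 15 mm, or the jar tipped (distance of any of jar, pusher from where it was at the start of the episode above 0.015 m or angle between jar's own z axis and vertical above 0.3 rad).
It fails at once if the standing loupe is struck (over 15 N) (contact force between any of the arm, the fingers and loupe above 15 N).
It also fails if it takes over 72 s, if anything falls off the work surface, if the arm or the gripper's body presses on something with over 40 N, if the wrist force passes 120 N, or if a joint passes its speed limit or range.

## Working session

There is one attempt and no reset: what is moved stays moved. The work goes in short steps, Python scripts to look and compute and a tool call to move; the robot and the scene stay as the last step left them, time stands still between calls to the robot, and variables do not carry over. Pictures are saved under pics/ and viewed, at most 11 in all, crops included, and the job is handed in when it is done.

Besides the shell and the picture viewer there is one more tool, called by a JSON object that holds its "op" and its "data", one argument or row to a line. step_arm: Moves the arm, as the interface text tells. Its arguments: {"type":"object","properties":{"steps":{"type":"string"},"newtons":{"type":"number"}},"required":["steps"]}

```bash
mkdir -p pics
cat > h.py <<'E'
import numpy as np, cv2
from plant import manip
def snap(n,f=None):
    s=manip.snapshot(n)
    if f: cv2.imwrite('pics/'+f,cv2.cvtColor(np.asarray(s['frame']),cv2.COLOR_RGB2BGR))
    return s
def ray(s,u,v):
    V=np.array(s['view']);R=V[:3,:3];c=-R.T@V[:3,3]
    d=R.T@np.array([(u-s['cx'])/s['fx'],(v-s['cy'])/s['fy'],1]);return c,d
def onz(s,u,v,z):
    c,d=ray(s,u,v);return c+d*(z-c[2])/d[2]
def proj(s,p):
    V=np.array(s['view']);q=V[:3,:3]@np.array(p)+V[:3,3]
    return np.array([s['fx']*q[0]/q[2]+s['cx'],s['fy']*q[1]/q[2]+s['cy']])
E
python3 - <<'E'
from h import *
for n in('top','side'):
    s=snap(n,n+'0.png');c,d=ray(s,280,210);print(n,c,d,s['fx'])
print(manip.read_state())
E
```

```text
top [0.39041189 0.08273994 0.86168014] [ 0.15661749 -0.00537643 -0.9876486 ] 392.39894957757514
side [0.40176783 0.86104041 0.67701171] [ 0.11245894 -0.76902184 -0.62944117] 544.7429132568354
{'clock': 0.1, 'joint_pos': array([-1.31919905,  0.53711326, -0.0044174 ,  1.53871376,  0.0026126 ,
        1.06728835, -0.0711756 ]), 'joint_vel': array([ 0.00221141, -0.00172577, -0.0015483 , -0.00170933, -0.00086091,
       -0.00028001,  0.0003708 ]), 'joint_torque': array([ 2.55042083e-03, -5.72089505e+01,  9.93514694e-01, -2.52231860e+01,
       -5.63161320e-02,  1.35780545e-02,  4.56216526e-05]), 'tcp_pos': array([0.20297614, 0.61696651, 0.25193567]), 'tcp_rot': array([ 1.58189387e-01,  9.87408498e-01, -7.56745640e-04, -5.33438270e-05]), 'force': array([ 0.05715572,  1.13029286, -0.02729549]), 'wrist_torque': array([-0.02648725, -0.01639838, -0.00195557]), 'grip_force': 0.0, 'opening': 0.08847330598842355}
```

View pics/top0.png

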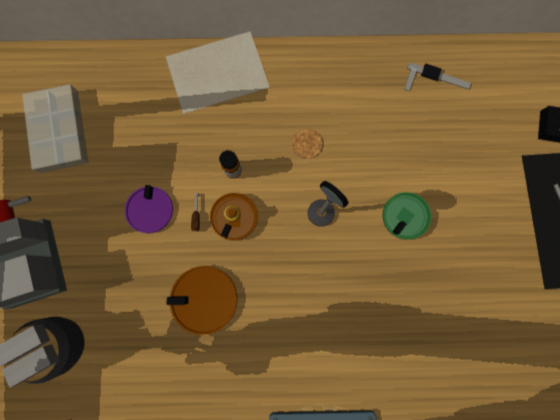

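View pics/side0.png

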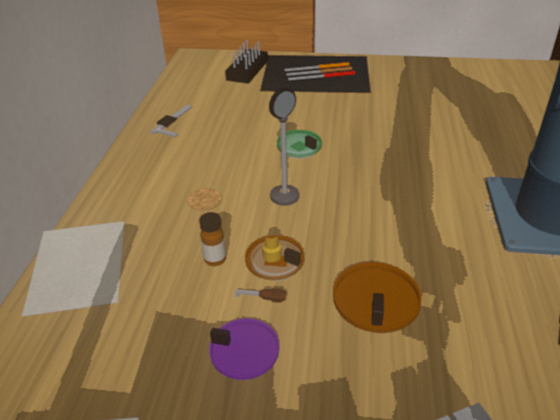

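Top view: the target lid, with the weight on it, is at (234,216) and its tab at (226,231). The pad is at (308,144), jar (231,165), pusher (196,212), loupe (321,212) and green dish (406,215). The big lid without a weight (204,300) and the purple one are decoys.

Run:
```python
from h import *
for n,(x0,y0,x1,y1) in(('top',(180,130,360,250)),('side',(180,180,330,310))):
    im=cv2.imread(f'pics/{n}0.png')[y0:y1,x0:x1]
    k=4; cv2.imwrite(f'pics/{n}z.png',cv2.resize(im,None,fx=k,fy=k,interpolation=cv2.INTER_CUBIC))
s=snap('top')
for nm,u,v,z in(('lid',234,216,.019),('wt_top',231.5,211,.069),('tab',226,231,.043),('pad',308,144,.004),('loupe',321,213,.0),('loupelens',334,194,.21),('jar',230,160,.095),('pusher',196,215,.01),('green',406,215,.019)):
    print(nm,onz(s,u,v,z).round(3))
```

```text
lid [0.513 0.178 0.019]
wt_top [0.516 0.178 0.069]
tab [0.478 0.192 0.043]
pad [0.677 0.012 0.004]
loupe [ 0.519 -0.013  0.   ]
loupelens [ 0.52  -0.013  0.21 ]
jar [0.616 0.178 0.095]
pusher [0.518 0.262 0.01 ]
green [ 0.508 -0.195  0.019]
```

View pics/topz.png

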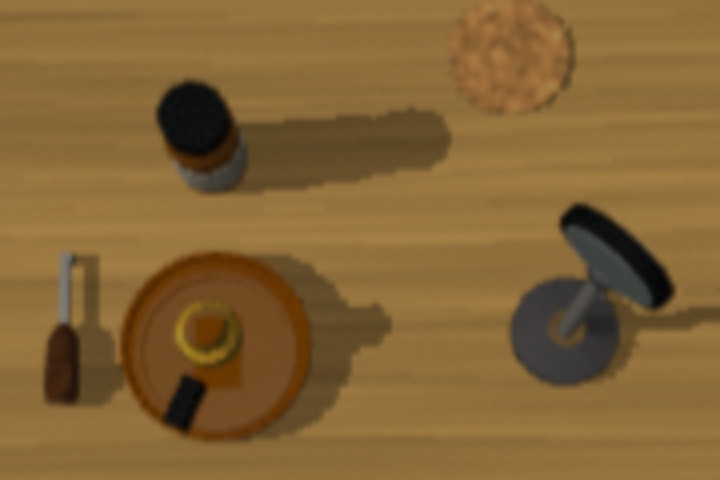

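View pics/sidez.png

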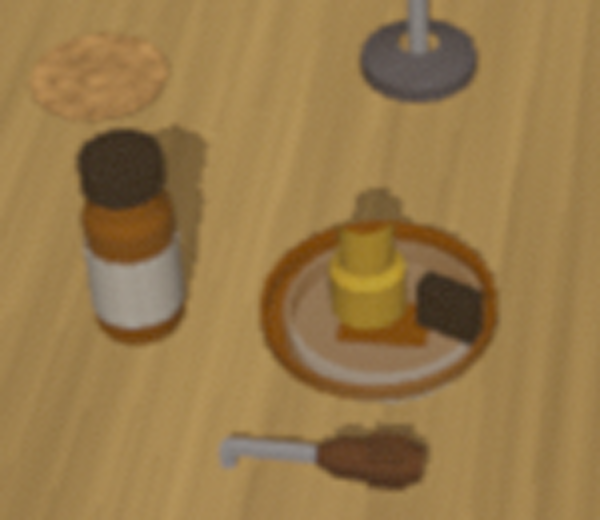

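Side close-up: the weight's foot is at about (272,255) px and the tab at about (292,257). The dish rim shows faintly through the lid. I'll rectify both views to measure the lid and the dish rim.

```bash
cat >> h.py <<'E'
def rect(s,c,z,h=.065,N=390):
    w=[(c[0]-h,c[1]-h,z),(c[0]+h,c[1]-h,z),(c[0]+h,c[1]+h,z),(c[0]-h,c[1]+h,z)]
    src=np.float32([proj(s,p) for p in w]); dst=np.float32([[0,0],[N,0],[N,N],[0,N]])
    # image col = x, row = y  (3 px/mm for default)
    return cv2.warpPerspective(s['frame'],cv2.getPerspectiveTransform(src,dst),(N,N),flags=cv2.INTER_CUBIC)
E
python3 - <<'E'
from h import *
out=[]
c=(.513,.178)
for n in('top','side'):
    s=manip.snapshot(n); s['frame']=np.mean([manip.snapshot(n)['frame'] for _ in range(4)],0).astype(np.uint8)
    np.save(n+'0.npy',s,allow_pickle=True)
    r=rect(s,c,.016); out.append(r)
    h=cv2.cvtColor(np.asarray(s['frame']),cv2.COLOR_RGB2HSV); f=s['frame'].astype(int)
    x0,y0,x1,y1=(200,190,265,245) if n=='top' else (240,225,310,285)
    dark=np.zeros(f.shape[:2],np.uint8); dark[y0:y1,x0:x1]=(f[y0:y1,x0:x1].max(2)<50)*255
    cs=max(cv2.findContours(dark,cv2.RETR_EXTERNAL,cv2.CHAIN_APPROX_NONE)[0],key=cv2.contourArea)
    print(n,'tab',cv2.minAreaRect(cs),cs.reshape(-1,2).mean(0))
    yel=np.zeros_like(dark); m=(f[...,0]>120)&(f[...,1]>95)&(f[...,2]<60); yel[y0:y1,x0:x1]=m[y0:y1,x0:x1]*255
    ys,xs=np.nonzero(yel); print('yel',xs.min(),xs.max(),ys.min(),ys.max(),len(xs))
    # sub-pixel tab centroid by darkness weighting
    x,y,w,hh=cv2.boundingRect(cs); p=f[y-2:y+hh+2,x-2:x+w+2].max(2); W=np.clip(75-p,0,50).astype(float)
    Y,X=np.mgrid[y-2:y+hh+2,x-2:x+w+2]; print('tab sub',(W*X).sum()/W.sum(),(W*Y).sum()/W.sum())
im=np.hstack(out); im=cv2.cvtColor(im,cv2.COLOR_RGB2LAB); im[...,0]=cv2.createCLAHE(3,(4,4)).apply(im[...,0])
cv2.imwrite('pics/rect0.png',cv2.cvtColor(im,cv2.COLOR_LAB2BGR))
E
```

```text
top tab ((225.90003967285156, 230.2000274658203), (6.260990142822266, 12.074766159057617), 26.56505012512207) [225.76666667 230.43333333]
yel 200 264 192 244 558
tab sub 225.85073492143943 230.34845413076533Traceback (most recent call last):
  File "<stdin>", line 11, in <module>
ValueError: max() iterable argument is empty
```

Run:
```python
from h import *
out=[]
c=(.513,.178)
for n in('top','side'):
    s=manip.snapshot(n); out.append(rect(s,c,.016)); f=s['frame'].astype(int)
    if n=='side':
        x0,y0,x1,y1=282,244,303,268
        p=f[y0:y1,x0:x1].max(2); print(p.min()); W=np.clip(90-p,0,40).astype(float)
        Y,X=np.mgrid[y0:y1,x0:x1]; u,v=(W*X).sum()/W.sum(),(W*Y).sum()/W.sum(); print('tab side',u,v,onz(s,u,v,.031))
    else:
        for (u,v,z) in((225.85,230.35,.037),(232,213.25,.041),(307.7,143.5,.004)): print(onz(s,u,v,z).round(4))
im=np.hstack(out); im=cv2.cvtColor(im,cv2.COLOR_RGB2LAB); im[...,0]=cv2.createCLAHE(3,(4,4)).apply(im[...,0])
cv2.imwrite('pics/rect0.png',cv2.cvtColor(im,cv2.COLOR_LAB2BGR))
```

```text
[0.4798 0.1933 0.037 ]
[0.5154 0.1799 0.041 ]
[0.6784 0.0122 0.004 ]
54
tab side 291.92190096377533 256.48620804253903 [0.48099378 0.19439532 0.031     ]
```

View pics/rect0.png

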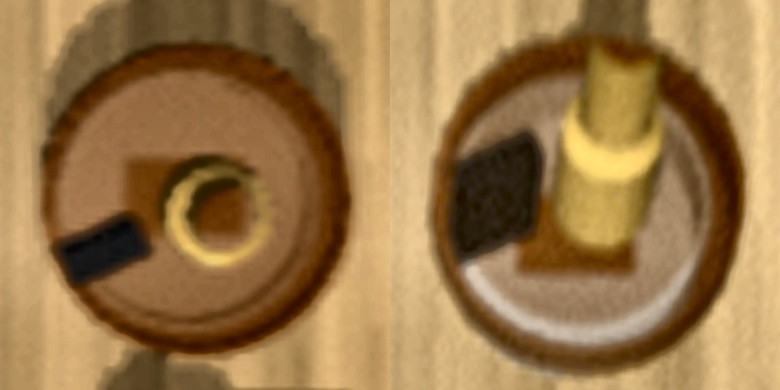

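Left panel (top view): the lid disc is centred at about (196,197) and the paler dish disc at about (188,191). So the lid is about 3–4 mm off-centre, toward +x/+y. Next: a subpixel circle fit.

```bash
cat >> h.py <<'E'
from scipy.ndimage import map_coordinates
from scipy.optimize import least_squares
def fitc(P,r0=None):
    f=lambda q:np.hypot(P[:,0]-q[0],P[:,1]-q[1])-(q[2] if r0 is None else r0)
    return least_squares(f,[*P.mean(0),.045],loss='soft_l1',f_scale=.0007).x, f
def edges(img,c0,cen,rng,sign,h=.065,skip=()):
    # strongest signed radial gradient per angle; returns world points
    k=img.shape[0]/(2*h); P=[];G=[];g=cv2.GaussianBlur(img.astype(np.float32),(0,0),2)
    r=np.arange(rng[0],rng[1],.0002)
    for a in np.arange(0,360,3):
        if any(lo<=a<=hi for lo,hi in skip): continue
        A=np.radians(a);x=cen[0]+r*np.cos(A);y=cen[1]+r*np.sin(A)
        v=map_coordinates(g,[(y-c0[1]+h)*k,(x-c0[0]+h)*k],order=1,mode='nearest'); d=sign*np.gradient(v); i=d.argmax()
        P.append((x[i],y[i]));G.append((a,r[i]*1000,d[i]))
    return np.array(P),np.array(G)
E
python3 - <<'E'
from h import *
c=(.513,.178)
for n,zd in(('top',.016),('side',.016)):
    s=manip.snapshot(n); s['frame']=np.mean([manip.snapshot(n)['frame'] for _ in range(6)],0).astype(np.uint8)
    for nm,z,cen,rng,ch,sg in(('lid',.019,(.5133,.1787),(.047,.056),2,1),('dish',.016,(.5106,.1768),(.038,.048),2,-1)):
        r=rect(s,c,z); q,_=None,None
        P,G=edges(r[...,ch],c,cen,rng,sg,skip=((135,180),) if n=='top' else ((140,225),(240,310)))
        q,_=fitc(P); res=np.hypot(*(P-q[:2]).T)-q[2]; 
        print(n,nm,q.round(4),'in',(abs(res)<.001).mean().round(2)); 
        if nm=='dish': print([f'{a:.0f}:{rr:.1f}/{g:.1f}' for a,rr,g in G[::3]])
E
```

```text
top lid [0.5128 0.1792 0.0518] in 0.97
top dish [0.5107 0.1799 0.0442] in 1.0
['0:44.8/1.1', '9:44.8/1.0', '18:45.4/1.3', '27:45.2/1.1', '36:46.2/1.2', '45:46.2/1.2', '54:46.8/1.4', '63:46.8/1.3', '72:47.0/1.4', '81:47.4/1.4', '90:46.8/1.5', '99:47.0/1.5', '108:46.8/1.5', '117:46.6/1.4', '126:46.8/1.7', '183:44.0/1.7', '192:43.4/1.5', '201:43.2/1.5', '210:43.2/1.6', '219:42.4/1.7', '228:41.8/1.6', '237:41.6/1.7', '246:41.2/1.7', '255:41.0/1.8', '264:40.8/1.9', '273:40.8/1.9', '282:41.0/1.8', '291:41.4/1.7', '300:41.6/1.5', '309:41.6/1.6', '318:42.0/1.5', '327:42.2/1.5', '336:43.2/1.3', '345:43.4/1.2', '354:44.0/1.2']
side lid [0.5161 0.1779 0.0491] in 0.51
side dish [0.5112 0.1807 0.0445] in 0.84
['0:44.8/2.8', '9:45.6/2.8', '18:46.4/2.7', '27:46.6/3.3', '36:47.2/3.4', '45:48.0/2.8', '54:48.0/0.9', '63:48.0/0.3', '72:48.0/0.2', '81:48.0/0.3', '90:38.0/0.2', '99:48.0/0.2', '108:48.0/1.7', '117:48.0/2.3', '126:48.0/3.0', '135:48.0/3.4', '231:39.8/2.4', '312:43.0/1.7', '321:42.4/2.8', '330:42.8/2.7', '339:43.4/2.8', '348:44.0/2.8', '357:44.6/2.9']
```

Measured positions:

| Item | x, y (m) | Check |
|---|---|---|
| Lid | (.5128, .1792) | radius 51.8 mm, expected 52 |
| Dish | (.5107, .1799) | radius 44.2 mm, expected 44 |
| Tab | (.480, .193) | 36 mm from the lid's middle, as given |
| Weight | (.515, .180) | |
| Pad | (.678, .012) | |

The lid therefore has to move about (-2.1, +0.7) mm. The lid's yaw is about -23°. Turn the tool first.

{"op": "step_arm", "data": {
  "steps": "0 0 0 0 0 1 1; 0 0 0 0 0 0.22 1; 0 0 0 0 0 0 1"
}}

```text
clock: 1.7
tcp_pos: [0.2031, 0.6175, 0.2527]
tcp_rot: [0.2, 0.98, -0.0, 0.0]
force: [0.1, -0.5, -0.1]
opening: 0.0881
grip_force: 0.0
```

```bash
cat >> h.py <<'E'
from scipy.spatial.transform import Rotation as Ro
def go(*T):
    st=manip.read_state();R=Ro.from_quat(st['tcp_rot']).as_matrix();p=np.array(st['tcp_pos'])
    y=R[:,1]; print('clock',st['clock'],'p',p.round(4),'yaw_y',np.degrees(np.arctan2(y[1],y[0])).round(1),'zax',R[:,2].round(4),'F',np.round(st['force'],1),'op',st['opening'],'g',st['grip_force'])
    for t in T: print(t,'units',((R.T@(np.array(t)-p))/.04).round(2)); p=np.array(t)
E
python3 - <<'E'
from h import *
go((.5154,.1799,.15),(.5154,.1799,.060))
s=snap('top');f=cv2.cvtColor(np.asarray(s['frame']),cv2.COLOR_RGB2HSV)
# weight foot outer, pad fits in rectified views
r=rect(s,(.678,.012),.004);P,G=edges(r[...,2],(.678,.012),(.678,.012),(.029,.041),-1);print('pad',fitc(P)[0])
r=rect(s,(.5154,.1799),.041);P,G=edges(r[...,0],(.5154,.1799),(.5154,.1799),(.012,.021),-1);print('wt',fitc(P)[0])
E
```

```text
clock 1.7 p [0.2031 0.6175 0.2527] yaw_y 66.9 zax [ 1.e-04 -1.e-04 -1.e+00] F [ 0.1 -0.5 -0.1] op 0.08808943670281415 g 0.0
(0.5154, 0.1799, 0.15) units [-11.47  -7.01   2.57]
(0.5154, 0.1799, 0.06) units [0.   0.   2.25]
pad [0.6800316  0.01270266 0.03230698]
wt [0.51677954 0.18200556 0.01613019]
```

{"op": "step_arm", "data": {
  "steps": "-0.8 -0.5 0 0 0 0 1; -0.8 -0.5 0 0 0 0 1; -0.8 -0.5 0 0 0 0 1; -0.8 -0.5 0 0 0 0 1; -0.8 -0.5 0 0 0 0 1; -0.8 -0.5 0 0 0 0 1; -0.8 -0.5 0 0 0 0 1; 0 0 0 0 0 0 1"
}}

```text
clock: 2.42
tcp_pos: [0.3598, 0.3935, 0.253]
tcp_rot: [0.205, 0.979, -0.001, 0.002]
force: [0.6, -0.9, -0.7]
opening: 0.0881
grip_force: 0.0
```

{"op": "step_arm", "data": {
  "steps": "-0.8 -0.5 0.3 0 0 0 1; -0.8 -0.5 0.3 0 0 0 1; -0.8 -0.5 0.3 0 0 0 1; -0.8 -0.5 0.3 0 0 0 1; -0.8 -0.5 0.3 0 0 0 1; -0.8 -0.5 0.3 0 0 0 1; 0 0 0 0 0 0 1; 0 0 0 0 0 0 1"
}}

```text
clock: 3.08
tcp_pos: [0.4847, 0.2129, 0.1802]
tcp_rot: [0.202, 0.979, -0.001, -0.0]
force: [-0.1, 0.9, -0.7]
opening: 0.0882
grip_force: 0.0
```

Run:
```python
from h import *
go((.516,.181,.15),(.516,.181,.061))
```

```text
clock 3.0833 p [0.4847 0.2129 0.1802] yaw_y 66.7 zax [-6.0e-04 -1.3e-03 -1.0e+00] F [-0.1  0.9 -0.7] op 0.088201035725872 g 0.0
(0.516, 0.181, 0.15) units [-1.03 -0.42  0.76]
(0.516, 0.181, 0.061) units [-0.    0.    2.22]
```

{"op": "step_arm", "data": {
  "steps": "-0.5 -0.21 0.4 0 0 0 1; -0.53 -0.21 0.4 0 0 0 1; 0 0 0.7 0 0 0 1; 0 0 0.6 0 0 0 1; 0 0 0.4 0 0 0 1; 0 0 0 0 0 0 1; 0 0 0 0 0 0 1"
}}

```text
clock: 3.67
tcp_pos: [0.5144, 0.1851, 0.0807]
tcp_rot: [0.199, 0.98, 0.0, -0.001]
force: [0.8, 0.4, 0.3]
opening: 0.0883
grip_force: 0.0
```

Run:
```python
from h import *
go((.516,.181,.061))
f=snap('side')['frame'];g=snap('top')['frame']
a=np.hstack([cv2.resize(x,None,fx=4,fy=4,interpolation=cv2.INTER_CUBIC) for x in(f[200:300,230:330],g[160:260,180:280])])
cv2.imwrite('pics/w1.png',a[...,::-1])
```

```text
clock 3.6667 p [0.5144 0.1851 0.0807] yaw_y 67.1 zax [-1.2e-03  4.0e-04 -1.0e+00] F [0.8 0.4 0.3] op 0.08830659783977816 g 0.0
(0.516, 0.181, 0.061) units [-0.08 -0.08  0.49]
```

View pics/w1.png

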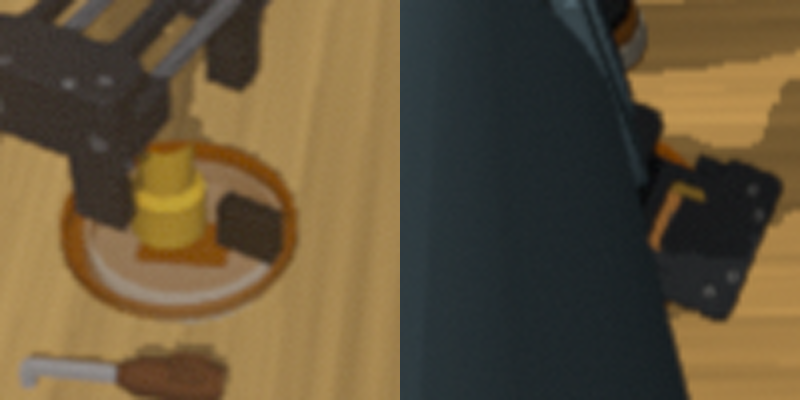

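Side crop: the fingers straddle the weight's grip (grip top at about (170,150) in the crop, fingers at (105,200) and (235,60)). Descend the rest.

{"op": "step_arm", "data": {
  "steps": "-0.08 -0.08 0.25 0 0 0 1; 0 0 0.24 0 0 0 1; 0 0 0 0 0 0 1; 0 0 0 0 0 0 1; 0 0 0 0 0 0 1"
}}

```text
clock: 4.18
tcp_pos: [0.5169, 0.1793, 0.0611]
tcp_rot: [0.2, 0.98, -0.0, -0.0]
force: [-0.3, 0.1, -0.1]
opening: 0.0884
grip_force: 0.0
```

```bash
python3 -c "
from h import *
go((.516,.181,.061))"
```

```text
clock 4.1833 p [0.5169 0.1793 0.0611] yaw_y 66.9 zax [-1.e-04 -0.e+00 -1.e+00] F [-0.3  0.1 -0.1] op 0.08837832425669305 g 0.0
(0.516, 0.181, 0.061) units [0.04 0.03 0.  ]
```

{"op": "step_arm", "data": {
  "steps": "0.02 0.02 0 0 0 0 0; 0 0 0 0 0 0 0; 0 0 0 0 0 0 0; 0 0 0 0 0 0 0; 0 0 0 0 0 0 0; 0 0 0 0 0 0 0; 0 0 0 0 0 0 0; 0 0 0 0 0 0 0",
  "newtons": 8
}}

```text
clock: 4.85
tcp_pos: [0.5164, 0.1804, 0.0611]
tcp_rot: [0.2, 0.98, 0.0, 0.0]
force: [-0.2, 0.7, 0.4]
opening: 0.0368
grip_force: 0.0
```

{"op": "step_arm", "data": {
  "steps": "0 0 0 0 0 0 0; 0 0 0 0 0 0 0; 0 0 0 0 0 0 0; 0 0 0 0 0 0 0; 0 0 0 0 0 0 0",
  "newtons": 8
}}

```text
clock: 5.27
tcp_pos: [0.5166, 0.1806, 0.0612]
tcp_rot: [0.2, 0.98, 0.0, 0.0]
force: [0.7, 1.3, -0.0]
opening: 0.0234
grip_force: 8.0
```

{"op": "step_arm", "data": {
  "steps": "0 0 0 0 0 0 0; 0 0 -0.15 0 0 0 0; 0 0 -0.3 0 0 0 0; 0 0 -0.5 0 0 0 0; 0 0 -0.6 0 0 0 0; 0 0 -0.6 0 0 0 0; 0 0 -0.4 0 0 0 0; 0 0 0 0 0 0 0",
  "newtons": 15
}}

```text
clock: 5.93
tcp_pos: [0.5184, 0.1808, 0.1672]
tcp_rot: [0.2, 0.98, 0.002, 0.003]
force: [0.8, -0.1, -2.0]
opening: 0.0233
grip_force: 15.0
```

```bash
python3 -c "
from h import *
go((.679,.0125,.16),(.679,.0125,.0475))"
```

```text
clock 5.9333 p [0.5184 0.1808 0.1672] yaw_y 66.9 zax [ 0.0057  0.0024 -1.    ] F [ 0.8 -0.1 -2. ] op 0.02334846695979022 g 14.973356332629919
(0.679, 0.0125, 0.16) units [-5.34 -2.3   0.19]
(0.679, 0.0125, 0.0475) units [ 0.01 -0.01  2.81]
```

{"op": "step_arm", "data": {
  "steps": "-0.4 -0.17 0 0 0 0 0; -0.7 -0.3 0 0 0 0 0; -0.8 -0.34 0 0 0 0 0; -0.8 -0.34 0 0 0 0 0; -0.8 -0.34 0 0 0 0 0; -0.8 -0.34 0 0 0 0 0; -0.7 -0.3 0 0 0 0 0; -0.34 -0.17 0 0 0 0 0"
}}

```text
clock: 6.6
tcp_pos: [0.6783, 0.0071, 0.1622]
tcp_rot: [0.202, 0.979, -0.001, 0.0]
force: [-0.4, 0.6, -2.5]
opening: 0.0237
grip_force: 15.0
```

{"op": "step_arm", "data": {
  "steps": "0 0 0 0 0 0 0; 0 0 0.3 0 0 0 0; 0 0 0.5 0 0 0 0; 0 0 0.5 0 0 0 0; 0 0 0.5 0 0 0 0; 0 0 0.4 0 0 0 0; 0 0 0 0 0 0 0; 0 0 0 0 0 0 0"
}}

```text
clock: 7.27
tcp_pos: [0.6749, 0.0136, 0.0735]
tcp_rot: [0.199, 0.98, -0.0, -0.002]
force: [0.2, -0.3, -2.3]
opening: 0.0236
grip_force: 15.0
```

{"op": "step_arm", "data": {
  "steps": "0 0 0 0 0 0 0; 0 0 0 0 0 0 0; 0 0 0 0 0 0 0"
}}

```text
clock: 7.52
tcp_pos: [0.6776, 0.0122, 0.0764]
tcp_rot: [0.2, 0.98, 0.0, 0.001]
force: [-0.7, -0.3, -2.7]
opening: 0.0236
grip_force: 15.0
```

```bash
python3 -c "
from h import *
go((.679,.0125,.0465))
s=snap('side');print(proj(s,(.679,.0125,.03)))
cv2.imwrite('pics/p1.png',cv2.resize(s['frame'][120:240,150:320],None,fx=4,fy=4)[...,::-1])"
```

```text
clock 7.5167 p [0.6776 0.0122 0.0764] yaw_y 66.9 zax [ 2.e-03  2.e-04 -1.e+00] F [-0.7 -0.3 -2.7] op 0.023603895281648576 g 14.974197435658425
(0.679, 0.0125, 0.0465) units [-0.03  0.02  0.75]
[203.57227515 186.70907446]
```

View pics/p1.png

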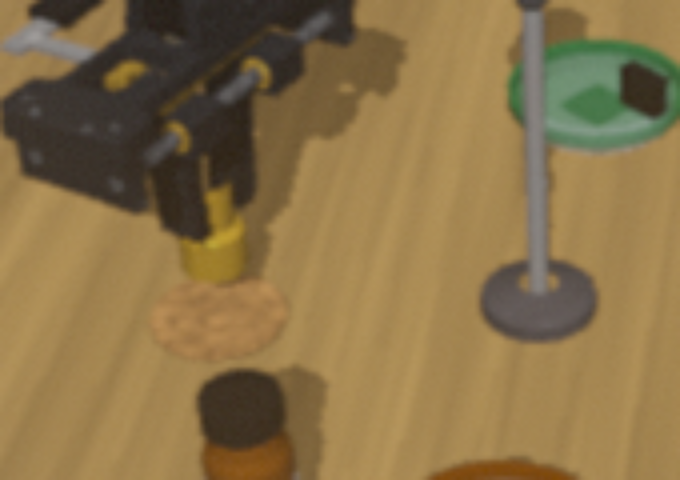

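Weight hangs upright above the pad (foot at about (212,262) in the crop, pad at (218,318)), 30 mm up. Lower until the force changes.

{"op": "step_arm", "data": {
  "steps": "-0.03 0.02 0.3 0 0 0 0; 0 0 0.25 0 0 0 0; 0 0 0.1 0 0 0 0; 0 0 0.03 0 0 0 0; 0 0 0 0 0 0 0; 0 0 0 0 0 0 0; 0 0 0 0 0 0 0; 0 0 0 0 0 0 0"
}}

```text
clock: 8.23
tcp_pos: [0.6785, 0.0122, 0.0482]
tcp_rot: [0.2, 0.98, 0.0, 0.0]
force: [0.6, -0.3, -2.6]
opening: 0.0234
grip_force: 15.0
```

{"op": "step_arm", "data": {
  "steps": "0 0 0.03 0 0 0 0; 0 0 0.03 0 0 0 0; 0 0 0 0 0 0 0; 0 0 0 0 0 0 0; 0 0 0 0 0 0 0"
}}

```text
clock: 8.65
tcp_pos: [0.6787, 0.0124, 0.0461]
tcp_rot: [0.2, 0.98, 0.0, 0.0]
force: [-1.2, 0.8, 4.2]
opening: 0.0236
grip_force: 15.0
```

Contact at z≈.0465. Release and rise.

{"op": "step_arm", "data": {
  "steps": "0 0 -0.01 0 0 0 0.4; 0 0 0 0 0 0 0.7; 0 0 0 0 0 0 0.7; 0 0 0 0 0 0 0.7; 0 0 0 0 0 0 0.7; 0 0 0 0 0 0 0.7; 0 0 0 0 0 0 0.7; 0 0 0 0 0 0 0.7"
}}

```text
clock: 9.32
tcp_pos: [0.6782, 0.0123, 0.0459]
tcp_rot: [0.2, 0.98, -0.0, 0.0]
force: [0.4, 0.1, 0.7]
opening: 0.0618
grip_force: 0.0
```

{"op": "step_arm", "data": {
  "steps": "0 0 -0.5 0 0 0 0.7; 0 0 -0.8 0 0 0 0.7; 0 0 -0.8 0 0 0 0.7; 0 0 -0.5 0 0 0 0.7; 0.2 0.1 -0.2 0 0 0 0.7; 0.5 0.2 0 0 0 0 0.7; 0.8 0.34 0 0 0 0 0.7; 0.8 0.34 0 0 0 0 0.7"
}}

```text
clock: 9.98
tcp_pos: [0.6074, 0.0848, 0.1571]
tcp_rot: [0.201, 0.98, -0.0, -0.0]
force: [-1.2, 0.5, -0.6]
opening: 0.0616
grip_force: 0.0
```

```bash
python3 -c "
from h import *
go((.480,.1935,.16),(.480,.1935,.038))
s=snap('side');print(proj(s,(.679,.0125,.03)))
cv2.imwrite('pics/p2.png',cv2.resize(s['frame'][160:280,170:310],None,fx=4,fy=4)[...,::-1])"
```

```text
clock 9.9833 p [0.6074 0.0848 0.1571] yaw_y 66.8 zax [-8.e-04 -2.e-04 -1.e+00] F [-1.2  0.5 -0.6] op 0.06155928719109072 g 0.0
(0.48, 0.1935, 0.16) units [ 4.    1.25 -0.07]
(0.48, 0.1935, 0.038) units [-0.    0.    3.05]
[203.57227515 186.70907446]
```

View pics/p2.png

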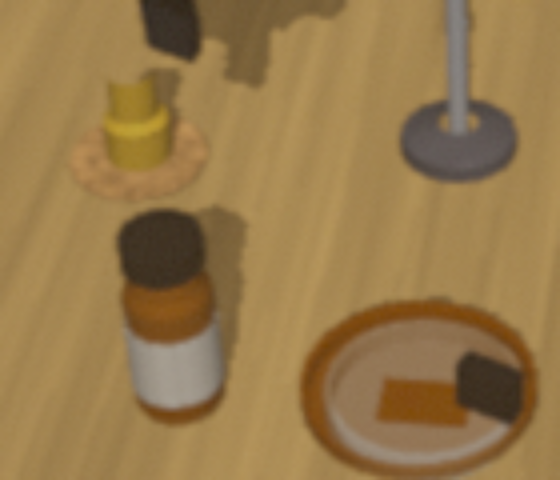

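Side crop: the weight stands upright in the middle of the pad, around (137,130), and the fingers are clear of it. The lid looks undisturbed. Move to the tab.

{"op": "step_arm", "data": {
  "steps": "0.7 0.22 0 0 0 0 0.45; 0.7 0.22 0 0 0 0 0.45; 0.7 0.22 0 0 0 0 0.45; 0.7 0.22 0 0 0 0 0.45; 0.6 0.19 0 0 0 0 0.45; 0.4 0.12 0 0 0 0 0.45; 0.2 0.06 0 0 0 0 0.45; 0 0 0 0 0 0 0.45"
}}

```text
clock: 10.7
tcp_pos: [0.4795, 0.1947, 0.1574]
tcp_rot: [0.198, 0.98, -0.0, -0.001]
force: [-0.1, -0.5, -0.4]
opening: 0.0395
grip_force: 0.0
```

{"op": "step_arm", "data": {
  "steps": "0 0 0.5 0 0 0 0.45; 0 0 0.5 0 0 0 0.45; 0 0 0.5 0 0 0 0.45; 0 0 0.4 0 0 0 0.45; 0 0 0 0 0 0 0.45; 0 0 0 0 0 0 0.45; 0 0 0 0 0 0 0.45; 0 0 0 0 0 0 0.45"
}}

```text
clock: 11.37
tcp_pos: [0.4825, 0.193, 0.0829]
tcp_rot: [0.2, 0.98, 0.0, 0.001]
force: [-0.1, -0.8, 0.7]
opening: 0.0397
grip_force: 0.0
```

```bash
python3 -c "
from h import *
go((.4797,.1933,.0365))"
```

```text
clock 11.3667 p [0.4825 0.193  0.0829] yaw_y 66.9 zax [ 1.8e-03  6.0e-04 -1.0e+00] F [-0.1 -0.8  0.7] op 0.03972439947942665 g 0.0
(0.4797, 0.1933, 0.0365) units [ 0.07 -0.02  1.16]
```

{"op": "step_arm", "data": {
  "steps": "0.07 -0.02 0.4 0 0 0 0.45; 0 0 0.4 0 0 0 0.45; 0 0 0.2 0 0 0 0.45; 0 0 0.1 0 0 0 0.45; 0 0 0.04 0 0 0 0.45; 0 0 0 0 0 0 0.45; 0 0 0 0 0 0 0.45; 0 0 0 0 0 0 0.45"
}}

```text
clock: 12.03
tcp_pos: [0.479, 0.1937, 0.037]
tcp_rot: [0.2, 0.98, 0.0, 0.0]
force: [0.3, 0.0, 0.6]
opening: 0.04
grip_force: 0.0
```

```bash
python3 -c "
from h import *
go((.4797,.1933,.0365))
s=snap('side');f=s['frame'];print(proj(s,(.4797,.1933,.031)),proj(s,(.5128,.1792,.019)))
cv2.imwrite('pics/t1.png',cv2.resize(f[200:320,220:360],None,fx=5,fy=5,interpolation=cv2.INTER_CUBIC)[...,::-1])"
```

```text
clock 12.0333 p [0.479  0.1937 0.037 ] yaw_y 66.9 zax [ 1.e-03  5.e-04 -1.e+00] F [0.3 0.  0.6] op 0.039973895669570374 g 0.0
(0.4797, 0.1933, 0.0365) units [-0.02 -0.    0.01]
[292.74768486 256.09537341] [274.80640574 254.11427548]
```

View pics/t1.png

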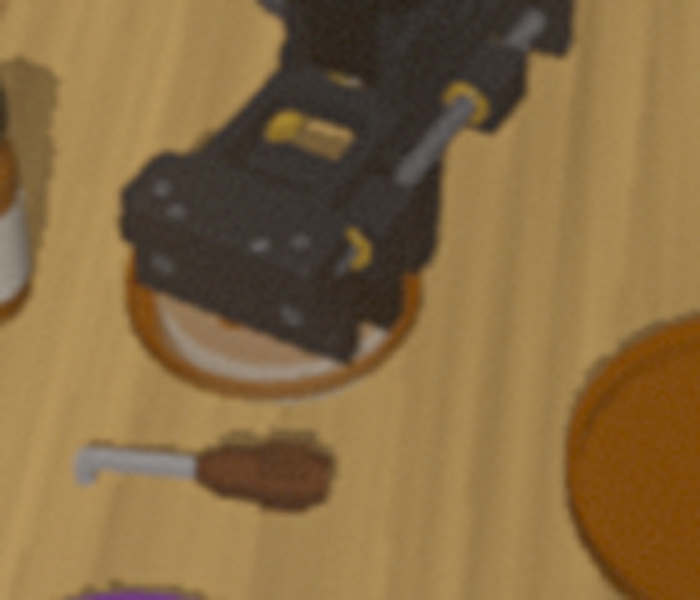

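The jaws straddle the tab, hidden behind the gripper near (340,320) in the crop, and the lid and pusher are undisturbed. Close gently.

{"op": "step_arm", "data": {
  "steps": "-0.01 0 0.01 0 0 0 0; 0 0 0 0 0 0 0; 0 0 0 0 0 0 0; 0 0 0 0 0 0 0; 0 0 0 0 0 0 0; 0 0 0 0 0 0 0; 0 0 0 0 0 0 0; 0 0 0 0 0 0 0",
  "newtons": 5
}}

```text
clock: 12.75
tcp_pos: [0.4789, 0.1934, 0.036]
tcp_rot: [0.2, 0.98, 0.0, 0.0]
force: [-0.5, -0.2, 0.9]
opening: 0.0118
grip_force: 5.0
```

{"op": "step_arm", "data": {
  "steps": "0 0 0 0 0 0 0; 0 0 0 0 0 0 0; 0 0 0 0 0 0 0",
  "newtons": 25
}}

```text
clock: 13.0
tcp_pos: [0.4789, 0.1934, 0.0359]
tcp_rot: [0.2, 0.98, 0.0, 0.0]
force: [-0.9, 0.4, 1.3]
opening: 0.0117
grip_force: 25.0
```

```bash
python3 -c "
from h import *
go((.4797,.1933,.0365))
for n in('side','top'):
    f=manip.snapshot(n); np.save(n+'_g.npy',f['frame'])"
```

```text
clock 13.0 p [0.4789 0.1934 0.0359] yaw_y 66.9 zax [ 1.e-04  0.e+00 -1.e+00] F [-0.9  0.4  1.3] op 0.011695956449922617 g 25.00018266029656
(0.4797, 0.1933, 0.0365) units [-0.02  0.01 -0.01]
```

{"op": "step_arm", "data": {
  "steps": "-0.01 0 -0.038 0 0.25 0 0; -0.01 0 -0.038 0 0.25 0 0; -0.01 0 -0.038 0 0.25 0 0; -0.01 0 -0.038 0 0.25 0 0; -0.01 0 -0.038 0 0.25 0 0; -0.01 0 -0.038 0 0.25 0 0; -0.01 0 -0.038 0 0.25 0 0; -0.01 0 -0.038 0 0.25 0 0"
}}

```text
clock: 13.77
tcp_pos: [0.4826, 0.1917, 0.048]
tcp_rot: [0.2, 0.977, 0.014, -0.069]
force: [-0.1, -0.7, -0.6]
opening: 0.0121
grip_force: 25.0
```

{"op": "step_arm", "data": {
  "steps": "0 0 0 0 0 0 0; 0 0 0 0 0 0 0; 0 0 0 0 0 0 0; 0 0 0 0 0 0 0"
}}

```text
clock: 14.1
tcp_pos: [0.4821, 0.1919, 0.0478]
tcp_rot: [0.199, 0.977, 0.014, -0.068]
force: [0.3, 0.3, -0.9]
opening: 0.0117
grip_force: 25.0
```

```bash
python3 -c "
from h import *
go((.4797,.1933,.0365))
st=manip.read_state();R=Ro.from_quat(st['tcp_rot']);p=st['tcp_pos']
print('far z',(p+R.apply([-.080,0,.020]))[2], 'far xy',(p+R.apply([-.080,0,.020]))[:2],'start far',np.array([.4789,.1934])+.08*np.array([.92,-.393]))
f=manip.snapshot('side')['frame'];g=np.load('side_g.npy')
a=np.hstack([cv2.resize(x[215:295,235:315],None,fx=5,fy=5,interpolation=cv2.INTER_CUBIC) for x in(g,f)])
cv2.imwrite('pics/t2.png',a[...,::-1])"
```

```text
clock 14.1 p [0.4821 0.1919 0.0478] yaw_y 66.9 zax [-0.1283  0.0544 -0.9902] F [ 0.3  0.3 -0.9] op 0.011717653988924548 g 25.000012200325727
(0.4797, 0.1933, 0.0365) units [0.03 0.01 0.29]
far z 0.01680470554859886 far xy [0.55246009 0.16200062] start far [0.5525  0.16196]
```

View pics/t2.png

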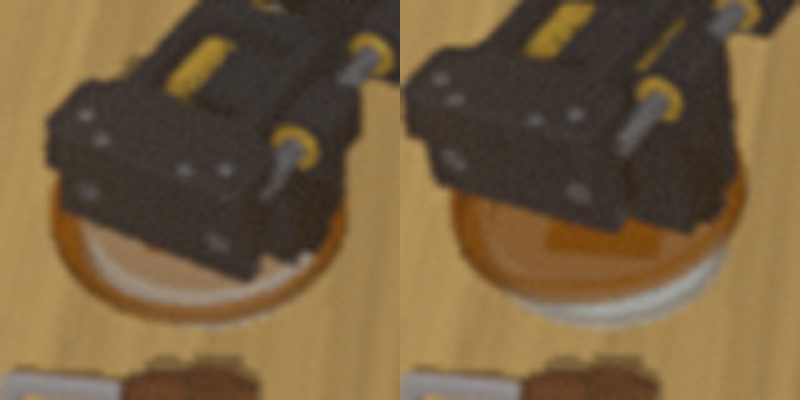

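Right panel: the tab edge is raised, and the dish's white wall shows at its right. The far edge is on the rim (computed z .0168). Now lift clear, then level the lid and centre it over the dish.

{"op": "step_arm", "data": {
  "steps": "0 0 -0.05 0 0 0 0; 0 0 -0.08 0 0 0 0; 0 0 -0.08 0 0 0 0; 0 0 -0.08 0 0 0 0; 0 0 -0.04 0 0 0 0; 0 0 0 0 0 0 0"
}}

```text
clock: 14.65
tcp_pos: [0.4846, 0.1912, 0.0615]
tcp_rot: [0.2, 0.977, 0.014, -0.068]
force: [-0.0, -0.5, -0.5]
opening: 0.0118
grip_force: 25.0
```

{"op": "step_arm", "data": {
  "steps": "0.021 0 0.038 0 -0.25 0 0; 0.021 0 0.038 0 -0.25 0 0; 0.021 0 0.038 0 -0.25 0 0; 0.021 0 0.038 0 -0.25 0 0; 0.021 0 0.038 0 -0.25 0 0; 0.021 0 0.038 0 -0.25 0 0; 0.021 0 0.038 0 -0.25 0 0; 0.021 0 0.038 0 -0.25 0 0"
}}

```text
clock: 15.32
tcp_pos: [0.477, 0.1942, 0.0492]
tcp_rot: [0.2, 0.98, -0.0, 0.001]
force: [0.4, -0.4, -0.4]
opening: 0.0119
grip_force: 25.0
```

{"op": "step_arm", "data": {
  "steps": "0 0 0 0 0 0 0; 0 0 0 0 0 0 0; 0 0 0 0 0 0 0; 0 0 0 0 0 0 0; 0 0 0 0 0 0 0"
}}

```text
clock: 15.73
tcp_pos: [0.4775, 0.1939, 0.0494]
tcp_rot: [0.2, 0.98, 0.0, 0.0]
force: [-0.4, -0.2, -0.8]
opening: 0.0118
grip_force: 25.0
```

```bash
python3 -c "
from h import *
go((.4768,.1941,.049))
g=np.load('side_g.npy').astype(int)
s=manip.snapshot('side');f=s['frame']
# dish/bench boundary in side view: blue-channel lowest edge, list for columns
for x in range(255,300,6): print(x,f[262:292,x,2].tolist())
"
```

```text
clock 15.7333 p [0.4775 0.1939 0.0494] yaw_y 66.9 zax [ 3.e-04  1.e-04 -1.e+00] F [-0.4 -0.2 -0.8] op 0.011752870563491008 g 24.999866718426347
(0.4768, 0.1941, 0.049) units [ 0.02 -0.    0.01]
255 [51, 51, 52, 43, 38, 43, 52, 73, 95, 108, 106, 96, 80, 79, 80, 80, 84, 78, 82, 77, 85, 82, 84, 83, 80, 84, 79, 68, 84, 122]
261 [49, 51, 50, 52, 50, 45, 34, 42, 55, 68, 110, 144, 136, 119, 119, 111, 91, 83, 86, 87, 86, 85, 84, 84, 86, 87, 81, 65, 45, 40]
267 [14, 16, 19, 36, 48, 54, 50, 47, 30, 38, 56, 87, 131, 156, 145, 124, 121, 115, 90, 81, 83, 85, 85, 78, 65, 59, 51, 44, 37, 39]
273 [9, 22, 9, 21, 42, 53, 51, 49, 39, 30, 41, 62, 105, 153, 159, 150, 131, 119, 116, 91, 82, 84, 83, 77, 77, 61, 43, 36, 38, 36]
279 [38, 39, 24, 16, 33, 42, 53, 46, 31, 35, 52, 75, 116, 151, 155, 141, 126, 121, 113, 86, 78, 80, 80, 75, 58, 55, 44, 40, 33, 34]
285 [51, 47, 38, 37, 33, 50, 48, 36, 37, 52, 81, 124, 152, 150, 134, 122, 116, 105, 83, 82, 82, 82, 83, 83, 82, 82, 77, 62, 52, 41]
291 [46, 49, 46, 45, 41, 29, 45, 57, 89, 133, 148, 134, 118, 117, 112, 92, 81, 82, 79, 83, 82, 82, 82, 81, 85, 83, 84, 81, 84, 83]
297 [37, 30, 42, 52, 62, 81, 104, 111, 113, 103, 89, 81, 80, 79, 81, 82, 82, 81, 82, 82, 80, 82, 82, 85, 85, 82, 82, 83, 80, 85]
```

{"op": "step_arm", "data": {
  "steps": "0 0 0 0 0 0 0; 0 0 0 0 0 0 0; 0 0 0 0 0 0 0; 0 0 0 0 0 0 0; 0 0 0 0 0 0 0; 0 0 0 0 0 0 0; 0 0 0 0 0 0 0; 0 0 0 0 0 0 0"
}}

```text
clock: 16.45
tcp_pos: [0.4772, 0.1941, 0.0493]
tcp_rot: [0.2, 0.98, -0.0, 0.0]
force: [0.4, -0.8, -1.0]
opening: 0.0117
grip_force: 25.0
```

{"op": "step_arm", "data": {
  "steps": "0 0 0 0 0 0 0; 0 0 0 0 0 0 0; 0 0 0 0 0 0 0; 0 0 0 0 0 0 0; 0 0 0 0 0 0 0; 0 0 0 0 0 0 0; 0 0 0 0 0 0 0; 0 0 0 0 0 0 0"
}}

```text
clock: 17.12
tcp_pos: [0.4772, 0.194, 0.0494]
tcp_rot: [0.2, 0.98, -0.0, 0.0]
force: [0.6, -0.1, -1.5]
opening: 0.0116
grip_force: 25.0
```

Run:
```python
from h import *
go((.4768,.1941,.049))
s=manip.snapshot('side'); F=np.mean([manip.snapshot('side')['frame'] for _ in range(4)],0)
D=[];L=[]
for x in range(246,304):
    c=F[255:285,x,2]; i=c.argmax()
    if c[i]<105: continue
    j=i
    while j<28 and c[j+1]>98: j+=1
    if j<28: D.append(onz(s,x,255+j+(c[j]-98)/(c[j]-c[j+1]),0)[:2])
    m=c[:i+1][-8:].argmin()+max(0,i-7); t=(c[m]+c[i])/2; k=i
    while c[k-1]>t: k-=1
    L.append(onz(s,x,255+k-(c[k]-t)/(c[k]-c[k-1]),.0255)[:2])
for nm,P,r in(('dish',D,.044),('lid',L,.052)):
    P=np.array(P);f=lambda q:np.hypot(*(P-q).T)-r
    o=least_squares(f,[.511,.180],loss='soft_l1',f_scale=.0005);print(nm,o.x.round(4),len(P),(np.abs(f(o.x))*1000).round(1))
```

```text
clock 17.1167 p [0.4772 0.194  0.0494] yaw_y 66.9 zax [ 0. -0. -1.] F [ 0.6 -0.1 -1.5] op 0.011602501550262769 g 24.999890634790063
(0.4768, 0.1941, 0.049) units [ 0.01 -0.    0.01]
dish [0.5115 0.1802] 43 [0.7 0.8 0.7 0.6 0.3 0.2 0.3 0.  0.1 0.3 0.2 0.2 0.  0.2 0.2 0.5 0.5 0.5
 0.4 0.4 0.4 0.3 0.3 0.4 0.2 0.1 0.3 0.3 0.1 0.5 0.1 0.3 0.3 0.1 0.3 0.2
 0.1 0.1 0.3 0.8 0.6 0.6 0.6]
lid [0.5121 0.1811] 43 [0.4 0.  0.3 0.4 0.  0.  0.3 0.4 0.5 0.3 0.1 0.1 0.2 0.3 0.  0.2 0.1 0.2
 0.2 0.  0.  0.1 0.2 0.4 0.3 0.1 0.1 0.2 0.2 0.1 0.1 0.1 0.2 0.  0.1 0.4
 0.1 0.4 0.7 0.4 0.5 0.2 0.7]
```

Held about 2.5 s. In the same view the lid is within about 1 mm of the dish centre. Trim and lower gently.

{"op": "step_arm", "data": {
  "steps": "0.01 -0.014 0.03 0 0 0 0; 0 0 0.06 0 0 0 0; 0 0 0.06 0 0 0 0; 0 0 0.06 0 0 0 0; 0 0 0.05 0 0 0 0; 0 0 0.03 0 0 0 0; 0 0 0.02 0 0 0 0; 0 0 0 0 0 0 0"
}}

```text
clock: 18.03
tcp_pos: [0.4765, 0.1936, 0.0367]
tcp_rot: [0.2, 0.98, -0.0, -0.0]
force: [0.3, 0.2, -0.7]
opening: 0.012
grip_force: 25.0
```

{"op": "step_arm", "data": {
  "steps": "0 0 0 0 0 0 0; 0 0 0 0 0 0 0; 0 0 0.01 0 0 0 0; 0 0 0.01 0 0 0 0; 0 0 0 0 0 0 0; 0 0 0 0 0 0 0; 0 0 0 0 0 0 0; 0 0 0 0 0 0 0"
}}

```text
clock: 18.7
tcp_pos: [0.4766, 0.1937, 0.0362]
tcp_rot: [0.2, 0.98, 0.0, 0.0]
force: [-0.2, -0.1, -1.8]
opening: 0.0119
grip_force: 25.0
```

{"op": "step_arm", "data": {
  "steps": "0 0 0.01 0 0 0 0; 0 0 0 0 0 0 0; 0 0 0 0 0 0 0; 0 0 0 0 0 0 0",
  "newtons": 5
}}

```text
clock: 19.03
tcp_pos: [0.4766, 0.1937, 0.0359]
tcp_rot: [0.2, 0.98, 0.0, 0.0]
force: [-0.7, -0.8, 4.4]
opening: 0.0121
grip_force: 5.0
```

{"op": "step_arm", "data": {
  "steps": "0 0 0 0 0 0 0.2; 0 0 0 0 0 0 0.3; 0 0 0 0 0 0 0.45; 0 0 0 0 0 0 0.45; 0 0 0 0 0 0 0.45; 0 0 0 0 0 0 0.45; 0 0 0 0 0 0 0.45; 0 0 0 0 0 0 0.45"
}}

```text
clock: 19.7
tcp_pos: [0.4766, 0.1937, 0.0357]
tcp_rot: [0.2, 0.98, -0.0, 0.0]
force: [0.2, 0.1, 0.8]
opening: 0.0397
grip_force: 0.0
```

{"op": "step_arm", "data": {
  "steps": "0 0 -0.3 0 0 0 0.45; 0 0 -0.6 0 0 0 0.45; 0 0 -0.8 0 0 0 0.45; 0 0 -0.7 0 0 0 0.45; 0 0 -0.4 0 0 0 0.45; -0.4 -0.1 0 0 0 0 0.7; -0.8 -0.25 0 0 0 0 0.7; -0.8 -0.25 0 0 0 0 0.7"
}}

```text
clock: 20.37
tcp_pos: [0.5412, 0.1409, 0.1494]
tcp_rot: [0.199, 0.98, 0.001, 0.0]
force: [0.8, -0.6, 0.0]
opening: 0.0579
grip_force: 0.0
```

{"op": "step_arm", "data": {
  "steps": "-0.8 -0.25 0 0 0 0 0.7; -0.8 -0.25 0 0 0 0 0.7; -0.8 -0.3 0 0 0 0 0.7; -0.8 -0.4 0 0 0 0 0.7; -0.4 -0.5 0 0 0 0 0.7; 0 0 0 0 0 0 0.7; 0 0 0 0 0 0 0.7; 0 0 0 0 0 0 0.7"
}}

```text
clock: 21.03
tcp_pos: [0.6461, 0.0222, 0.1482]
tcp_rot: [0.2, 0.98, 0.0, -0.0]
force: [-0.2, 0.5, 0.1]
opening: 0.0618
grip_force: 0.0
```

Run:
```python
from h import *
go((.6786,.0124,.135),(.6786,.0124,.046))
c=(.511,.180)
for n in('top','side'):
    s=manip.snapshot(n); s['frame']=np.mean([manip.snapshot(n)['frame'] for _ in range(4)],0).astype(np.uint8)
    np.save(n+'_r.npy',s['frame'])
    for nm,z,rng,sg in(('lid',.019,(.047,.056),1),('dish',.016,(.038,.048),-1)):
        r=rect(s,c,z);P,G=edges(r[...,2],c,c,rng,sg,skip=((135,180),) if n=='top' else ((40,225),))
        q,_=fitc(P);q2,f2=fitc(P,.0518 if nm=='lid' else .0442);res=np.hypot(*(P-q[:2]).T)-q[2]
        print(n,nm,q.round(4),q2[:2].round(4),'in',(abs(res)<.001).mean().round(2))
```

```text
clock 21.0333 p [0.6461 0.0222 0.1482] yaw_y 66.9 zax [-3.e-04  9.e-04 -1.e+00] F [-0.2  0.5  0.1] op 0.061804239106357434 g 0.0
(0.6786, 0.0124, 0.135) units [-0.84  0.09  0.33]
(0.6786, 0.0124, 0.046) units [-0.   -0.    2.22]
top lid [0.5104 0.1792 0.0516] [0.5103 0.1792] in 0.98
top dish [0.5108 0.1799 0.0444] [0.5109 0.1799] in 0.99
side lid [0.5108 0.1808 0.0523] [0.5112 0.1804] in 0.9
side dish [0.5113 0.1811 0.0444] [0.5114 0.1809] in 0.98
```

Lid centred within 1 mm in both views, dish unmoved. Fetch the weight.

{"op": "step_arm", "data": {
  "steps": "-0.42 0.05 0 0 0 0 0.7; -0.42 0.04 0 0 0 0 0.7; 0 0 0 0 0 0 0.7; 0 0 0.5 0 0 0 0.7; 0 0 0.6 0 0 0 0.7; 0 0 0.5 0 0 0 0.7; 0 0 0 0 0 0 0.7; 0 0 0 0 0 0 0.7"
}}

```text
clock: 22.2
tcp_pos: [0.6777, 0.0115, 0.083]
tcp_rot: [0.2, 0.98, -0.0, -0.001]
force: [0.3, -0.5, 0.8]
opening: 0.0619
grip_force: 0.0
```

{"op": "step_arm", "data": {
  "steps": "0 0 0 0 0 0 0.7; 0 0 0 0 0 0 0.7; 0 0 0 0 0 0 0.7"
}}

```text
clock: 22.45
tcp_pos: [0.6798, 0.0114, 0.0854]
tcp_rot: [0.2, 0.98, 0.0, 0.001]
force: [0.0, -0.4, -0.4]
opening: 0.0616
grip_force: 0.0
```

```bash
python3 -c "
from h import *
go((.6785,.0124,.0465))"
```

```text
clock 22.45 p [0.6798 0.0114 0.0854] yaw_y 66.9 zax [ 2.5e-03  2.0e-04 -1.0e+00] F [ 0.  -0.4 -0.4] op 0.06158627262481051 g 0.0
(0.6785, 0.0124, 0.0465) units [0.04 0.01 0.97]
```

{"op": "step_arm", "data": {
  "steps": "0.03 0.01 0.3 0 0 0 0.7; 0 0 0.35 0 0 0 0.7; 0 0 0.2 0 0 0 0.7; 0 0 0.1 0 0 0 0.7; 0 0 0 0 0 0 0.7; 0 0 0 0 0 0 0.7; 0 0 0 0 0 0 0.7; 0 0 0 0 0 0 0.7"
}}

```text
clock: 23.12
tcp_pos: [0.6784, 0.0122, 0.0463]
tcp_rot: [0.2, 0.98, 0.0, 0.0]
force: [0.1, 0.3, -0.4]
opening: 0.0619
grip_force: 0.0
```

{"op": "step_arm", "data": {
  "steps": "0 0 0 0 0 0 0; 0 0 0 0 0 0 0; 0 0 0 0 0 0 0; 0 0 0 0 0 0 0; 0 0 0 0 0 0 0; 0 0 0 0 0 0 0; 0 0 0 0 0 0 0; 0 0 0 0 0 0 0",
  "newtons": 8
}}

```text
clock: 23.78
tcp_pos: [0.678, 0.0124, 0.0458]
tcp_rot: [0.2, 0.98, 0.0, 0.0]
force: [0.2, -0.4, 0.5]
opening: 0.0236
grip_force: 8.0
```

{"op": "step_arm", "data": {
  "steps": "0 0 0 0 0 0 0; 0 0 0 0 0 0 0; 0 0 0 0 0 0 0; 0 0 0 0 0 0 0",
  "newtons": 15
}}

```text
clock: 24.12
tcp_pos: [0.678, 0.0124, 0.0458]
tcp_rot: [0.2, 0.98, 0.0, 0.0]
force: [0.1, 0.1, -0.3]
opening: 0.0233
grip_force: 15.0
```

Gripped. Lift 115 mm and carry it back.

{"op": "step_arm", "data": {
  "steps": "0 0 -0.15 0 0 0 0; 0 0 -0.4 0 0 0 0; 0 0 -0.6 0 0 0 0; 0 0 -0.7 0 0 0 0; 0 0 -0.6 0 0 0 0; 0 0 -0.4 0 0 0 0; 0.2 0.1 0 0 0 0 0; 0.4 0.17 0 0 0 0 0"
}}

```text
clock: 24.78
tcp_pos: [0.6612, 0.0297, 0.1614]
tcp_rot: [0.202, 0.979, -0.0, 0.002]
force: [-0.4, 0.5, -3.3]
opening: 0.0236
grip_force: 15.0
```

{"op": "step_arm", "data": {
  "steps": "0.7 0.3 0 0 0 0 0; 0.8 0.34 0 0 0 0 0; 0.8 0.34 0 0 0 0 0; 0.8 0.34 0 0 0 0 0; 0.7 0.3 0 0 0 0 0; 0.4 0.2 0 0 0 0 0; 0 0 0 0 0 0 0; 0 0 0 0 0 0 0"
}}

```text
clock: 25.45
tcp_pos: [0.5326, 0.1655, 0.1594]
tcp_rot: [0.199, 0.98, -0.0, -0.001]
force: [-0.0, 0.4, -2.4]
opening: 0.0236
grip_force: 15.0
```

{"op": "step_arm", "data": {
  "steps": "0 0 0 0 0 0 0; 0 0 0 0 0 0 0; 0 0 0 0 0 0 0; 0 0 0 0 0 0 0"
}}

```text
clock: 25.78
tcp_pos: [0.5346, 0.1635, 0.1596]
tcp_rot: [0.201, 0.98, -0.0, 0.0]
force: [-0.3, 0.5, -2.3]
opening: 0.0233
grip_force: 15.0
```

```bash
python3 -c "
from h import *
go((.5106,.1796,.1),(.5106,.1796,.061))"
```

```text
clock 25.7833 p [0.5346 0.1635 0.1596] yaw_y 66.8 zax [ 1.e-04 -4.e-04 -1.e+00] F [-0.3  0.5 -2.3] op 0.023291822117730863 g 14.985173544846475
(0.5106, 0.1796, 0.1) units [0.71 0.14 1.49]
(0.5106, 0.1796, 0.061) units [0.   0.   0.97]
```

{"op": "step_arm", "data": {
  "steps": "0.35 0.07 0 0 0 0 0; 0.36 0.07 0 0 0 0 0; 0 0 0.5 0 0 0 0; 0 0 0.5 0 0 0 0; 0 0 0.5 0 0 0 0; 0 0 0.4 0 0 0 0; 0 0 0.2 0 0 0 0; 0 0 0 0 0 0 0"
}}

```text
clock: 26.45
tcp_pos: [0.508, 0.1812, 0.0743]
tcp_rot: [0.2, 0.98, -0.001, -0.002]
force: [-0.7, -0.1, -1.8]
opening: 0.0238
grip_force: 15.0
```

{"op": "step_arm", "data": {
  "steps": "0 0 0 0 0 0 0; 0 0 0 0 0 0 0; 0 0 0 0 0 0 0; 0 0 0 0 0 0 0"
}}

```text
clock: 26.78
tcp_pos: [0.5108, 0.181, 0.0767]
tcp_rot: [0.2, 0.98, 0.001, 0.001]
force: [0.4, 0.2, -2.5]
opening: 0.0235
grip_force: 15.0
```

```bash
python3 -c "
from h import *
go((.5106,.1796,.0615))"
```

```text
clock 26.7833 p [0.5108 0.181  0.0767] yaw_y 66.9 zax [ 1.6e-03  7.0e-04 -1.0e+00] F [ 0.4  0.2 -2.5] op 0.023513719653881052 g 14.984369426965714
(0.5106, 0.1796, 0.0615) units [-0.01 -0.03  0.38]
```

{"op": "step_arm", "data": {
  "steps": "-0.01 -0.03 0.12 0 0 0 0; 0 0 0.12 0 0 0 0; 0 0 0.08 0 0 0 0; 0 0 0.04 0 0 0 0; 0 0 0 0 0 0 0; 0 0 0 0 0 0 0; 0 0 0 0 0 0 0; 0 0 0 0 0 0 0"
}}

```text
clock: 27.45
tcp_pos: [0.5102, 0.1794, 0.0614]
tcp_rot: [0.2, 0.98, 0.0, 0.0]
force: [0.5, -0.3, -2.3]
opening: 0.0232
grip_force: 15.0
```

{"op": "step_arm", "data": {
  "steps": "0 0 0.015 0 0 0 0; 0 0 0 0 0 0 0; 0 0 0 0 0 0 0; 0 0 0 0 0 0 0"
}}

```text
clock: 27.78
tcp_pos: [0.5101, 0.1794, 0.0608]
tcp_rot: [0.2, 0.98, 0.0, 0.0]
force: [0.5, 0.1, -1.9]
opening: 0.0233
grip_force: 15.0
```

{"op": "step_arm", "data": {
  "steps": "0 0 0.012 0 0 0 0; 0 0 0 0 0 0 0; 0 0 0 0 0 0 0; 0 0 0 0 0 0 0"
}}

```text
clock: 28.12
tcp_pos: [0.5103, 0.1795, 0.0606]
tcp_rot: [0.2, 0.98, 0.0, 0.0]
force: [-0.6, -0.8, 4.6]
opening: 0.0233
grip_force: 15.0
```

Contact. Release and rise clear; opening 0.7 keeps the fingers above the tab.

{"op": "step_arm", "data": {
  "steps": "0 0 -0.01 0 0 0 0.4; 0 0 0 0 0 0 0.7; 0 0 0 0 0 0 0.7; 0 0 0 0 0 0 0.7; 0 0 0 0 0 0 0.7; 0 0 0 0 0 0 0.7; 0 0 0 0 0 0 0.7; 0 0 0 0 0 0 0.7"
}}

```text
clock: 28.78
tcp_pos: [0.5101, 0.1794, 0.0606]
tcp_rot: [0.2, 0.98, 0.0, 0.0]
force: [-0.3, -0.3, 0.1]
opening: 0.0616
grip_force: 0.0
```

{"op": "step_arm", "data": {
  "steps": "0 0 -0.3 0 0 0 0.7; 0 0 -0.7 0 0 0 0.7; 0 0 -0.8 0 0 0 0.7; 0 0 -0.8 0 0 0 0.7; 0 0 -0.4 0 0 0 0.7; -0.4 -0.2 0 0 0 0 0.7; -0.8 -0.34 0 0 0 0 0.7; -0.8 -0.34 0 0 0 0 0.7"
}}

```text
clock: 29.45
tcp_pos: [0.5703, 0.1163, 0.1824]
tcp_rot: [0.199, 0.98, 0.001, 0.001]
force: [0.8, 0.1, 0.6]
opening: 0.0614
grip_force: 0.0
```

{"op": "step_arm", "data": {
  "steps": "-0.8 -0.34 0 0 0 0 0.7; -0.8 -0.34 0 0 0 0 0.7; -0.4 -0.2 0 0 0 0 0.7; 0 0 0 0 0 0 0.7; 0 0 0 0 0 0 0.7; 0 0 0 0 0 0 0.7; 0 0 0 0 0 0 0.7; 0 0 0 0 0 0 0.7"
}}

```text
clock: 30.12
tcp_pos: [0.6289, 0.0536, 0.1809]
tcp_rot: [0.199, 0.98, 0.0, -0.0]
force: [0.8, -0.7, -0.5]
opening: 0.0618
grip_force: 0.0
```

Run:
```python
from h import *
go()
c=(.511,.180);T=[]
for n in('top','side'):
    s=manip.snapshot(n); s['frame']=np.mean([manip.snapshot(n)['frame'] for _ in range(4)],0).astype(np.uint8)
    T.append(s['frame'][160:260,180:280] if n=='top' else s['frame'][205:305,225:325])
    for nm,z,rng,sg in(('lid',.019,(.047,.056),1),('dish',.016,(.038,.048),-1)):
        r=rect(s,c,z);P,G=edges(r[...,2],c,c,rng,sg,skip=((135,180),) if n=='top' else ((40,225),(240,310)))
        print(n,nm,fitc(P)[0].round(4))
    if n=='top':
        r=rect(s,c,.041);P,G=edges(r[...,0],c,c,(.012,.021),-1);print('wt',fitc(P)[0].round(4))
cv2.imwrite('pics/end.png',np.hstack([cv2.resize(t,None,fx=4,fy=4,interpolation=cv2.INTER_CUBIC) for t in T])[...,::-1])
```

```text
clock 30.1167 p [0.6289 0.0536 0.1809] yaw_y 67.0 zax [-4.e-04  8.e-04 -1.e+00] F [ 0.8 -0.7 -0.5] op 0.06175506707512135 g 0.0
top lid [0.5104 0.1792 0.0516]
top dish [0.5108 0.1799 0.0444]
wt [0.5109 0.1802 0.0162]
side lid [0.5107 0.1815 0.0524]
side dish [0.5112 0.181  0.0445]
```

View pics/end.png

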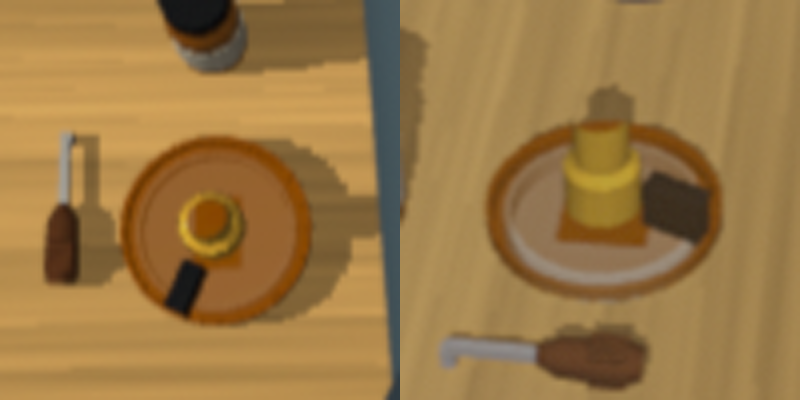

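Both views show the weight upright on the middle of the lid, at (212,225) and (600,175). The lid is concentric with the dish, and the pusher and jar are undisturbed. Handing in.

```bash
python3 -c "
from h import *
print(manip.sign_off())"
```

```text
the job is handed in; nothing more can be done
None
```

The job is handed in (no verdict came back): the lid was raised tab edge first, held clear of the dish for about 2.5 s and set back within about 1 mm of the dish's centre, the weight is upright on its middle, and the dish, pusher and jar show no movement in the final pictures.

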